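# Set the finished glasses on their stand

## Robot

A 7-joint arm with a two-finger parallel gripper is mounted at the origin on the work surface. World frame = base frame: x ahead of the robot, y to its left, z up, the work surface at z = 0. Lengths are in m, angles in rad, forces in N, time in s.
With the tool pointing down it reaches from about 0.425 to 0.875 m from the base axis. Payload 9.9 kg.
Tool frame: the origin (TCP) lies at the very end of the fingers, on their centre line; the grasp point (between the pads) lies 19 mm behind it; z points along the fingers, y is the line along which they close (so a half turn about z gives the same grasp; the last joint's range is limited). The gripper opens to 85 mm and grips with 20 to 120 N. Pads are 22 mm wide; open, the fingers measure 114 mm over their backs; the gripper's body (76 mm by 85 mm) begins 54 mm behind the grasp point. The pads swing forward as they close: fully open they stand 13 mm farther back than shut.
Start: joints at [-1.227, 0.576, 0.025, 1.437, -0.015, 1.129, -0.057], TCP at [0.28, 0.614, 0.231] pointing down, gripper open.
Joint ranges: [-2.76, 2.76], [-0.34, 2.15], [-1.52, 1.57], [0.19, 2.46], [-1.09, 4.23], [0.17, 1.99], [-2.82, 2.82]. Speed limits (rad/s): [2.22, 2.22, 3.01, 3.01, 3.14, 3.14, 3.14].

## Interface

Orientations are given as a 3x3 rotation matrix whose columns are the frame's x, y, z axes.
In Python, from rig import arm gives the robot as it stands. Calls block until the motion is done:
- arm.reach(position, orientation): joint-space move of the TCP to a pose.
- arm.move_l(position, frame=None, rate=0.15, until_force=None): straight line of the TCP; frame=None keeps the orientation; rate is the mean speed in m/s. With until_force (N) it stops when the force on the tool has changed by that much, and returns True; else False.
- arm.set_joints(angles): joint-space move.
- arm.gripper_to(opening, strength=None): finger opening in m; strength is the grip in N (None keeps the last); returns when the fingers have stopped.
- arm.wait(seconds).
- arm.solve_ik(position, orientation): joint angles nearest the present ones, or None.
- arm.observe(): the state.
- arm.capture(name): name is "scene" or "side" or "wrist"; returns a dict with "color" (384x512x3 uint8, red, green, blue), "z_map" (384x512 float32, m along the optical axis (not along the pixel's ray), 0 where there is no reading), "fovy" (degrees; the focal length in pixels is half the picture's height over the tangent of half this angle, whatever the lens; pixels are square), "cx", "cy" (the principal point, pixels), "world_from_camera" (4x4, takes a point from camera to world coordinates). Camera axes: x right, y up, looking along -z (the intrinsics and any distortion apply to the point x, -y, -z); pixel columns grow to the right and rows downward; lengths in m; the calibration is good to about 2 mm. The wrist camera is an equidistant fisheye: a pixel r from the principal point sees the ray r / f radians off the axis. A picture is of the moment at which its call begins.
A pose or a line that the arm cannot do raises arm.MotionError and nothing moves.
- arm.close_job(): hands the job in; it is judged then, once.
The state is a dict: "t": time; "joints": joint angles; "qd": joint speeds; "effort": joint torques, N m; "ee_pos": TCP position; "tool_rot": TCP orientation; "force": force on the tool from outside, world axes, zero at the start; "moment": the same for the moment, N m; "grip_width": finger opening in m; "grasp_force": force on a finger pad.
Only numpy, scipy, OpenCV 4.12 (cv2) and the standard library are available. Lean on these libraries where they do the work, as an engineer would, in place of code of your own. Each camera call takes 0.05 s, during which the arm holds its last target. There are 200 camera calls.

## Task

The finished pair of glasses belongs on the wooden display stand, but somebody left a sanding stick lying across it. First put the stick away, lying flat in the shallow metal tray; then set the glasses on the stand the right way up, with the bridge on the wooden nose and both temples on the crossbar. Set the glasses down gently rather than dropping them, and leave the other things on the bench where they are.

Things in the scene. Friction and masses are not known exactly. Their poses are not given: they have to be found in the camera images.
- glasses: Finished dark wooden spectacles, open temples, standing upright on the bench. Origin: on the bench under the middle of the front; x = the way they look, z up. Round rims 50 mm high, 7 mm thick, centred at y = +-36 mm, 22 mm apart at the nose. Temples: bars 6 mm thick at y = +-67 mm, undersides at z = 28 mm back to x = -100 mm, then bending down to the bench at x = -135 mm. 45 g.
- bridge (a point): Centre of the glasses' bridge, 36 mm above their origin; axes as the glasses. The bridge is 10 mm thick in x, 16 mm high (z = 28 to 44 mm over the origin), 22 mm wide. Grip it from above, fingers before and behind it, fingertips not below its underside, where the stand's nose will be.
- stand: Wooden display stand, fixed. Origin: on the bench under its wooden nose; x = the way the glasses must look when on it, z up. Base board 12 mm thick, from x = -102 to +33 mm, 100 mm wide. Nose: upright wooden blade 26 mm deep in x, 12 mm wide in y (20 mm below z = 66 mm), flat top at z = 100 mm. Behind it a steel crossbar on a thin post.
- nose_top (a point): Middle of the flat top of the stand's nose, 100 mm above the bench; axes as the stand.
- bar_mid (a point): Top of the middle of the stand's crossbar, 100 mm above the bench and 70 mm behind the nose; axes as the stand. The crossbar is a rod 10 mm thick and 170 mm long, along y.
- stick: Wooden sanding stick, 150 x 24 x 12 mm (x, y, z) with a grey abrasive sleeve; at first it lies flat across the nose and crossbar of the stand, along the stand's x. Origin: centre of its underside; x along it, z up. About 35 g.
- tray: Shallow open metal tray, fixed, outside 240 x 160 mm (x, y), 30 mm high, walls and floor 4 mm. Origin: centre of its underside; x along its length, z up. A small screwdriver (150 mm long, up to 30 mm thick) lies in it along the long wall on the +y side, about 48 mm from the middle line; it may be touched.
- timer: White digital timer, 55 x 70 x 18 mm, lying on the bench; origin centre of underside. Leave alone.
- glue: Small white bottle, 40 mm across, 90 mm high; origin centre of underside. Leave alone.
- front: Unfinished spectacle front without temples, lying flat, 122 x 50 x 7 mm; origin centre of underside. Leave alone.
- jar: Closed glass jar, 66 mm across, 75 mm high; origin centre of underside. Leave alone.
Not all that is in view belongs to the job. Several things have the shape of the glasses; the one meant has the colours described above.

How it is judged:
On the way, in this order (a step that is already met when the one before it is completed fails the run):
1. the sanding stick lies flat in the tray, released (x of stick in the frame of tray between -0.112 and 0.112 m and y of stick in the frame of tray between -0.074 and 0.074 m and z of stick in the frame of tray below 0.035 m and angle between the z axis of stick and the z axis of tray, either way round below 0.35 rad and contact force between stick and the fingers below 0.01 N and linear speed of stick below 0.03 m/s), for 0.2 s.
2. the glasses rest on the stand, released (x of bridge in the frame of nose_top between -0.016 and 0.016 m and y of bridge in the frame of nose_top between -0.012 and 0.012 m and z of bridge in the frame of nose_top between 0.003 and 0.014 m and angle between glasses's own z axis and vertical below 0.15 rad and angle between the x axis of glasses and the x axis of stand, either way round below 0.35 rad and contact force between glasses and stand above 0.05 N and contact force between glasses and the fingers below 0.01 N and linear speed of glasses below 0.03 m/s), for 0.2 s.
At the end, for the whole second after the job is handed in: Stick in the tray: centre within its walls, flat within 0.35 rad, underside under 35 mm up. Glasses on the stand: bridge centre within 16 mm (x), 12 mm (y) of the nose top and 3-14 mm above it, level within 0.15 rad, turned within 0.35 rad of the stand. Both released, at rest (all of step 1 and all of step 2); the robot touches nothing.
It fails at once if the glasses are dropped (moving faster than 0.6 m/s while out of the fingers) (linear speed of glasses above 0.6 m/s and contact force between glasses and the fingers below 0.01 N).
It fails at once if the glasses are pressed on the stand with more than 60 N (contact force between glasses and stand above 60 N).
It fails at once if the timer, bottle, unfinished front or jar is moved more than 30 mm (distance of any of timer, glue, front, jar from where it was at the start of the episode above 0.03 m).
It also fails if it takes over 61 s, if anything falls off the work surface, if the arm or the gripper's body presses on something with over 40 N, if the wrist force passes 120 N, or if a joint passes its speed limit or range.

## Working session

There is one attempt and no reset: what is moved stays moved. The work goes in short steps, each a Python script; the robot and the scene stay as the last script left them, time stands still between calls to the robot, and variables do not carry over. Pictures are saved under pics/ and viewed, at most 10 in all, crops included, and the job is handed in when it is done.

```bash
mkdir -p pics; cat > h.py <<'E'
import numpy as np, cv2
from rig import arm
def save(c,n): cv2.imwrite(f'pics/{n}.png',c['color'][...,::-1])
def pts(c):
    """world point per pixel from depth (pinhole)"""
    z=c['z_map'];h,w=z.shape;f=h/2/np.tan(np.radians(c['fovy'])/2)
    u,v=np.meshgrid(np.arange(w),np.arange(h))
    P=np.stack([(u-c['cx'])/f*z,-(v-c['cy'])/f*z,-z,np.ones_like(z)],-1)
    W=(P@np.array(c['world_from_camera']).T)[...,:3]
    W[z<=0]=np.nan
    return W
E
python3 - <<'E'
from h import *
import pickle
for n in ['scene','side']:
    c=arm.capture(n); pickle.dump(c,open(n+'.pkl','wb')); save(c,n+'0')
    print(n,c['fovy'],c['cx'],c['cy'],np.round(c['world_from_camera'],3).tolist(),[k for k in c], (c['z_map']>0).mean())
print(arm.observe()['t'])
a=[cv2.imread(f'pics/{n}0.png') for n in ['scene','side']]
E
```

```text
scene 57.06618754566643 253.85628593120734 196.0054498326291 [[0.545, -0.58, 0.606, 1.108], [0.839, 0.39, -0.38, -0.398], [-0.016, 0.715, 0.699, 0.762], [0.0, 0.0, 0.0, 1.0]] ['color', 'z_map', 'fovy', 'cx', 'cy', 'world_from_camera'] 0.9960276285807291
side 55.037318101625345 262.61328957215505 192.6095988119921 [[0.956, 0.162, -0.246, 0.234], [-0.294, 0.52, -0.802, -0.928], [-0.002, 0.839, 0.544, 0.692], [0.0, 0.0, 0.0, 1.0]] ['color', 'z_map', 'fovy', 'cx', 'cy', 'world_from_camera'] 0.9959665934244791
0.1
```

View pics/scene0.png

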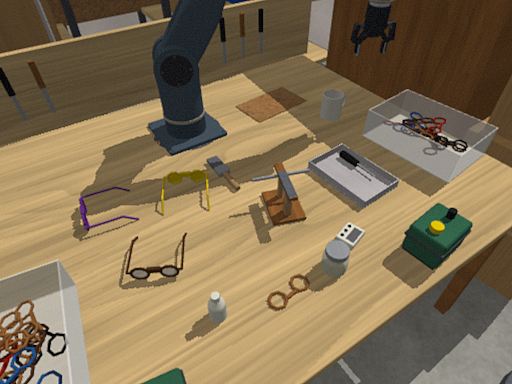

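View pics/side0.png

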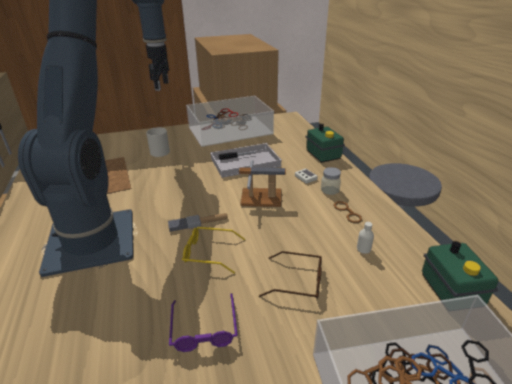

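Scene picture: the robot and the bench. Candidates for the glasses are the purple pair (85,210), the yellow pair (187,178), the dark brown wooden pair (155,272), the loose ones in the bins (20,335 and 430,125), and the unfinished front (288,292). I choose the dark brown pair at (155,272). The stand with the stick is at (285,195), and the tray with the screwdriver at (352,172). In the side view the brown pair is at (298,275), the stand at (262,185) and the tray at (247,160). Next I check the choice in a crop and measure.

```bash
python3 - <<'E'
from h import *
import pickle
S=pickle.load(open('scene.pkl','rb'));D=pickle.load(open('side.pkl','rb'))
im=S['color'][...,::-1]; im2=D['color'][...,::-1]
a=cv2.resize(im[220:295,105:205],(800,600),interpolation=cv2.INTER_CUBIC)[:, :]
b=cv2.resize(im[155:230,250:350],(800,600),interpolation=cv2.INTER_CUBIC)
c=cv2.resize(im2[240:315,250:350],(800,600),interpolation=cv2.INTER_CUBIC)
d=cv2.resize(im2[155:230,220:320],(800,600),interpolation=cv2.INTER_CUBIC)
m=cv2.resize(np.vstack([np.hstack([a,b]),np.hstack([c,d])]),(800,600),interpolation=cv2.INTER_AREA)
cv2.imwrite('pics/crops.png',m)
for n,C,boxes in [('scene',S,dict(glasses=(115,225,195,285),stand=(240,160,310,225),tray=(300,140,400,205))),('side',D,dict(glasses=(255,245,330,305),stand=(235,160,290,212),tray=(205,140,285,178)))]:
    W=pts(C)
    for k,(u0,v0,u1,v1) in boxes.items():
        P=W[v0:v1,u0:u1].reshape(-1,3); P=P[np.isfinite(P[:,0])]
        print(n,k,'bench z',np.round(np.median(P[abs(P[:,2])<.01,2]),4))
        lv={'glasses':[(.015,.06)],'stand':[(.006,.02),(.085,.106),(.106,.125)],'tray':[(.02,.034),(.001,.009),(.01,.04)]}[k]
        for lo,hi in lv:
            Q=P[(P[:,2]>lo)&(P[:,2]<hi)]
            if len(Q)<5: continue
            r=cv2.minAreaRect((Q[:,:2]*1000).astype(np.float32))
            print('  ',lo,hi,len(Q),np.round(np.median(Q,0),3),np.round(r[0],1),np.round(r[1],1),round(r[2],1), np.round(np.percentile(Q[:,2],[5,95]),3))
E
```

```text
scene glasses bench z -0.0006
   0.015 0.06 562 [ 0.548 -0.35   0.032] [ 506.  -321.3] [140.5 128.9] 62.7 [0.018 0.045]
scene stand bench z -0.0008
   0.006 0.02 829 [0.549 0.047 0.011] [491.1  99.1] [139.3 270.9] 47.7 [0.008 0.014]
   0.085 0.106 206 [0.51  0.052 0.098] [516.3  53.4] [141.9 145.9] 37.5 [0.093 0.104]
   0.106 0.125 353 [0.545 0.058 0.111] [537.   61.2] [ 24.9 150.3] 70.4 [0.108 0.113]
scene tray bench z 0.0001
   0.02 0.034 743 [0.525 0.362 0.026] [542.9 391. ] [241.5 298.5] 3.8 [0.021 0.03 ]
   0.001 0.009 1946 [0.55  0.328 0.003] [520.7 352.2] [351.7 332.7] 54.6 [0.001 0.007]
   0.01 0.04 1329 [0.529 0.363 0.022] [542.9 391. ] [241.5 298.5] 3.8 [0.011 0.03 ]
side glasses bench z -0.0007
   0.015 0.06 377 [ 0.526 -0.359  0.032] [ 503.  -320.8] [142.9 126.1] 62.2 [0.021 0.046]
side stand bench z -0.0005
   0.006 0.02 688 [0.533 0.058 0.011] [547.7 164.6] [311.7 168.6] 71.3 [0.008 0.017]
   0.085 0.106 182 [0.517 0.048 0.099] [507.2  58.3] [132.4 150.1] 29.7 [0.088 0.105]
   0.106 0.125 241 [0.53  0.058 0.111] [535.1  63. ] [ 31.4 149.1] 70.4 [0.107 0.113]
side tray bench z 0.0001
   0.02 0.034 397 [0.515 0.362 0.025] [542.2 385.3] [241.4 292.9] 2.7 [0.021 0.03 ]
   0.001 0.009 767 [0.542 0.344 0.003] [547.3 367.1] [323.  336.1] 72.4 [0.001 0.008]
   0.01 0.04 727 [0.521 0.362 0.021] [541.6 387.6] [241.3 298.1] 3.2 [0.011 0.029]
```

View pics/crops.png

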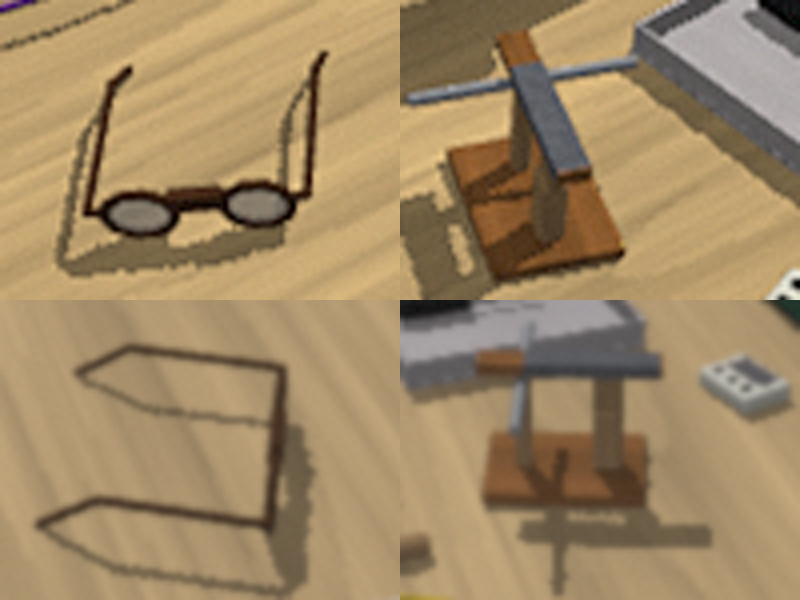

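The crops show the dark brown wooden pair upright, with its temples down to the bench, so it is the right one. The grey-sleeved stick lies over the nose and crossbar. Its centre is near (0.536, 0.062) with the top at 0.112, and its 25x150 size agrees with the description. Now the tray and glasses frames.

```bash
cat >> h.py <<'E'
def sel(c,box,lo,hi,mask=None):
    u0,v0,u1,v1=box; W=pts(c)[v0:v1,u0:u1]; col=c['color'][v0:v1,u0:u1].astype(int)
    m=(W[...,2]>lo)&(W[...,2]<hi)
    if mask is not None: m&=mask(col)
    return W[m]
def rect(Q):
    r=cv2.minAreaRect((Q[:,:2]*1000).astype(np.float32)); return np.round(r[0],1),np.round(r[1],1),round(r[2],1)
def down(yaw):
    c,s=np.cos(yaw),np.sin(yaw); return np.array([[c,s,0],[s,-c,0],[0,0,-1.]])
def yaws(yaw,p):
    """of the two equivalent grasps, the yaw needing least joint 7 travel"""
    q=np.array(arm.observe()['joints']); best=None
    for y in (yaw,yaw+np.pi):
        s=arm.solve_ik(p,down(y))
        if s is not None and (best is None or abs(s[6])<best[0]): best=(abs(s[6]),y,s)
    return best
E
python3 - <<'E'
from h import *
import pickle
S=pickle.load(open('scene.pkl','rb'));D=pickle.load(open('side.pkl','rb'))
dark=lambda c:c.sum(-1)<250
for n,C,g,t in [('scene',S,(110,225,195,285),(305,144,400,206)),('side',D,(255,245,330,305),(205,142,285,180))]:
    # tray rim
    Q=sel(C,t,.024,.033); Q=Q[(Q[:,1]>.25)&(Q[:,0]>.40)&(Q[:,0]<.68)&(Q[:,1]<.46)]; print(n,'tray',rect(Q),np.round(Q.min(0),3),np.round(Q.max(0),3))
    Q=sel(C,g,.012,.06); 
    print(n,'glasses all',rect(Q))
    T=sel(C,g,.036,.06); print(' high (front)',len(T),rect(T),np.round(T.mean(0),3))
    T=sel(C,g,.022,.06); k=cv2.boxPoints(cv2.minAreaRect((T[:,:2]*1000).astype(np.float32))); print(' above22',rect(T),np.round(k).tolist())
q=arm.observe()['joints']
for p,y in [((.536,.062,.2),np.radians(-19.6)),((.54,.34,.2),0)]:
    for a in (y,y+np.pi): print(p,a,arm.solve_ik(p,down(a)))
E
```

```text
scene tray (array([547. , 326.4]), array([241.5, 165.5]), 3.6) [0.423 0.25  0.024] [0.671 0.415 0.032]
scene glasses all (array([ 506. , -321.3]), array([140.5, 128.9]), 62.7)
 high (front) 173 (array([ 557.9, -347.3]), array([110.5,  13.9]), 59.8) [ 0.558 -0.347  0.042]
 above22 (array([ 509.8, -323.5]), array([140.2, 120.3]), 62.1) [[424.0, -357.0], [530.0, -414.0], [596.0, -290.0], [489.0, -233.0]]
side tray (array([545. , 326.9]), array([241.3, 163.1]), 2.8) [0.422 0.25  0.024] [0.668 0.413 0.032]
side glasses all (array([ 500.3, -319.5]), array([143.3, 131.9]), 61.6)
 high (front) 110 (array([ 553.4, -350.5]), array([108. ,   9.7]), 63.7) [ 0.551 -0.354  0.043]
 above22 (array([ 506.8, -323.4]), array([144.1, 117.3]), 60.8) [[420.0, -358.0], [523.0, -415.0], [593.0, -289.0], [491.0, -232.0]]
(0.536, 0.062, 0.2) -0.3420845333908886 [-0.7373262   0.53248713  0.83493899  1.85803817 -0.47613828  0.96321088
 -1.6033658 ]
(0.536, 0.062, 0.2) 2.7995081201989045 [-0.31655911  0.41211149  0.16403202  1.84434854 -0.08414904  0.89180266
  1.11558921]
(0.54, 0.34, 0.2) 0 [-1.05047592  0.65022592  0.7299822   1.60058769 -0.47646598  1.07626488
 -1.76211792]
(0.54, 0.34, 0.2) 3.141592653589793 [-0.59807667  0.54535077 -0.06067837  1.58298783  0.03705206  1.01437858
  0.90125042]
```

```bash
python3 - <<'E'
from h import *
y=np.radians(160.4)
arm.gripper_to(.06,30)
arm.reach((.536,.062,.20),down(y)); print(arm.observe()['t'])
print(arm.move_l((.536,.062,.097),rate=.1,until_force=8))
arm.gripper_to(.0,40); o=arm.observe(); print(o['t'],o['grip_width'],o['grasp_force'],o['ee_pos'])
assert .018<o['grip_width']<.03
arm.move_l((.536,.062,.22),rate=.15)
yt=np.radians(183.2); c=arm.capture('scene'); save(c,'lift')
arm.reach((.547,.307,.16),down(yt)); print(arm.observe()['t'],arm.observe()['grip_width'])
print(arm.move_l((.547,.307,.008),rate=.12,until_force=6)); print(arm.observe()['ee_pos'])
arm.gripper_to(.045); arm.move_l((.547,.307,.2),rate=.2)
import pickle
print(arm.observe()['t'])
for n in ['scene','side']:
    C=arm.capture(n); pickle.dump(C,open(n+'1.pkl','wb')); save(C,n+'1')
cv2.imwrite('pics/c1.png',cv2.resize(C['color'][130:230,180:330][...,::-1],(750,500)))
S=pickle.load(open('scene1.pkl','rb'))
cv2.imwrite('pics/c2.png',cv2.resize(S['color'][110:230,240:420][...,::-1],(780,520)))
E
```

```text
2.6583
False
4.2583 0.022443087868035425 39.278823137283325 [0.53622509 0.06204751 0.09753199]
6.2667 0.02309337898854829
False
[0.54747143 0.3072585  0.00874184]
9.1333
```

View pics/c2.png

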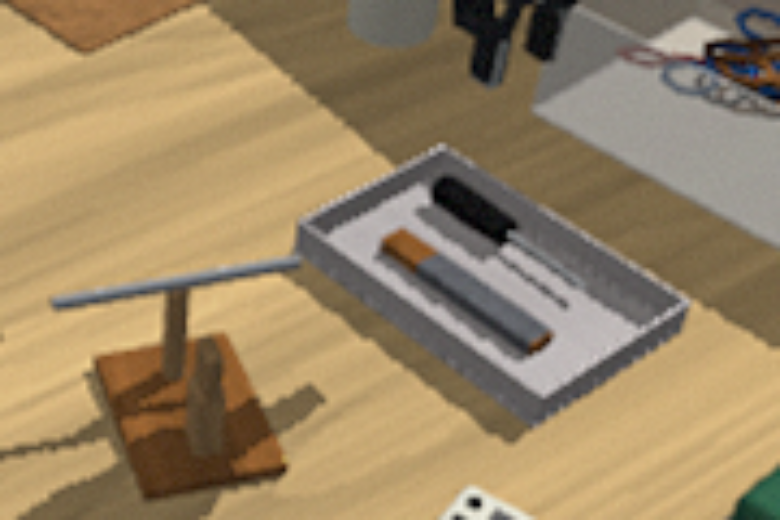

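The crop shows the stick lying flat in the tray (465,295) beside the screwdriver, and the stand clear: nose (207,345), crossbar (175,285). Next I measure the stand and refine the bridge.

```bash
python3 - <<'E'
from h import *
import pickle
yw=np.radians(-19.6); e=np.array([np.cos(yw),np.sin(yw)]); l=np.array([-e[1],e[0]])
for n,sb,gb in [('scene',(240,160,320,225),(110,225,195,285)),('side',(225,150,300,212),(255,245,330,305))]:
    C=pickle.load(open(n+'1.pkl','rb'))
    B=sel(C,(sb[0],sb[1],sb[2],sb[3]),.04,.106)
    # crossbar = high points more than 30 mm behind the nose region
    H=B[(B[:,2]>.088)]; r=(H[:,:2]-[.536,.062])@np.c_[e,l]
    hist,ed=np.histogram(r[:,0],bins=np.arange(-.1,.1,.01)); print(n,dict(zip(np.round(ed,2),hist)))
    bar=H[(r[:,0]<-.0)]; d=bar[:,:2]-bar[:,:2].mean(0); v=np.linalg.svd(d,full_matrices=False)[2][0]
    print(' bar',rect(bar),'dir',np.degrees(np.arctan2(v[1],v[0])),'z max',np.percentile(bar[:,2],95))
    N=H[(r[:,0]>.0)&(H[:,2]>.0965)]; print(' nose',len(N),rect(N),np.round(N.mean(0),4),'zmax',N[:,2].max())
    Bs=sel(C,sb,.0075,.0145,lambda c:(c[...,0]-c[...,2])>40); 
    rb=(Bs[:,:2]-[.536,.062])@np.c_[e,l]; Bs=Bs[(abs(rb[:,0])<.12)&(abs(rb[:,1])<.07)]; print(' base',rect(Bs))
    # glasses: bridge region near (.555,-.349), top
    yg=np.radians(-28.3); eg=np.array([np.cos(yg),np.sin(yg)]); lg=np.array([-eg[1],eg[0]])
    G=sel(C,gb,.015,.06,lambda c:c.sum(-1)<300); r=(G[:,:2]-[.555,-.349])@np.c_[eg,lg]
    print(' gl y extents',np.percentile(r[:,1],[0,1,99,100]),'x max',r[:,0].max())
    for lo,hi in((-.011,-.004),(-.004,.004),(.004,.011)):
        m=(abs(r[:,0])<.03)&(r[:,1]>lo)&(r[:,1]<hi); M=r[m]; z=G[m][:,2]; t=z>.041
        print('  bridge',m.sum(),'z',z.min().round(3),z.max().round(3),'top x',M[t,0].round(4).tolist())
    # temples: points well behind the front
    for s in(-1,1):
        m=(r[:,0]<-.02)&(r[:,0]>-.095)&(np.sign(r[:,1])==s); M=r[m]; p=np.polyfit(M[:,0],M[:,1],1); print('  temple',s,'n',m.sum(),'slope',p[0].round(3),'y at 0',p[1].round(4))
E
```

```text
scene {np.float64(-0.1): np.int64(0), np.float64(-0.09): np.int64(0), np.float64(-0.08): np.int64(0), np.float64(-0.07): np.int64(0), np.float64(-0.06): np.int64(0), np.float64(-0.05): np.int64(14), np.float64(-0.04): np.int64(192), np.float64(-0.03): np.int64(0), np.float64(-0.02): np.int64(0), np.float64(-0.01): np.int64(0), np.float64(-0.0): np.int64(0), np.float64(0.01): np.int64(0), np.float64(0.02): np.int64(13), np.float64(0.03): np.int64(16), np.float64(0.04): np.int64(14), np.float64(0.05): np.int64(0), np.float64(0.06): np.int64(0), np.float64(0.07): np.int64(0), np.float64(0.08): np.int64(0)}
 bar (array([500.5,  73.6]), array([169.1,  11.7]), 70.8) dir -109.25513022722131 z max 0.10028327736586301
 nose 27 (array([567. ,  49.8]), array([ 9.7, 27.1]), 78.5) [0.5662 0.0498 0.0985] zmax 0.1001871632726542
 base (array([533.4,  61.8]), array([100.2, 136.9]), 70.5)
 gl y extents [-0.06870902 -0.06786982  0.07109178  0.0715685 ] x max 0.007302682214042942
  bridge 24 z 0.022 0.046 top x [-0.0038, -0.004, -0.0042, -0.0012, -0.0005, -0.0016, 0.0028, 0.0034, 0.0045, 0.0041, 0.0041
[... 965 characters left out ...]
13. ]), 72.0) dir -109.4203196805171 z max 0.1002251898937511
 nose 20 (array([563.7,  50.3]), array([12.5, 24.7]), 62.4) [0.5639 0.0499 0.0983] zmax 0.10054947388125746
 base (array([529.5,  62. ]), array([101.6, 131.6]), 70.7)
 gl y extents [-0.07068972 -0.07044294  0.07002506  0.07111688] x max 0.00387147828630936
  bridge 8 z 0.041 0.043 top x [-0.0051, -0.0027, -0.0003, -0.0048, -0.0024, -0.0001, 0.0023]
  bridge 10 z 0.041 0.044 top x [-0.001, -0.0056, -0.0031, -0.0008, 0.0016, -0.0029, -0.0005, 0.0018, 0.0021]
  bridge 8 z 0.039 0.043 top x [-0.0036, -0.0012, 0.0012, 0.0036, -0.0058, -0.0034, 0.0014]
  temple -1 n 87 slope 0.015 y at 0 -0.0665
  temple 1 n 65 slope 0.013 y at 0 0.0672
```

The two views agree:
- **Bridge:** (0.555, -0.348), look yaw -27.8°.
- **Nose:** (0.565, 0.050), stand yaw -19.4°. The nose-to-bar distance comes out at 70 mm, as it should.

Next is the pick and lift.

```bash
python3 - <<'E'
from h import *
g=np.array([.555,-.348]); 
b=yaws(np.radians(62.2),(*g,.2)); print(np.degrees(b[1]),b[2]); y=b[1]
print(arm.solve_ik((.565,.05,.2),down(y+np.radians(8.4))))
arm.gripper_to(.05,30)
arm.reach((.547,.2,.25),down(y)); 
arm.reach((*g,.2),down(y)); print(arm.observe()['t'])
arm.move_l((*g,.06),rate=.12)
print(arm.move_l((*g,.0305),rate=.04,until_force=5)); print(arm.observe()['ee_pos'])
arm.gripper_to(0,35); o=arm.observe(); print(o['t'],o['grip_width'],o['grasp_force'])
assert .007<o['grip_width']<.014
arm.move_l((*g,.08),rate=.06); arm.move_l((*g,.25),rate=.15); o=arm.observe(); print(o['t'],o['grip_width'],o['force'])
import pickle
ims=[]
for n in['scene','side']:
    C=arm.capture(n); pickle.dump(C,open(n+'2.pkl','wb')); im=C['color'][...,::-1]
    ims.append(cv2.resize(im[100:300,60:260] if n=='scene' else im[120:320,230:430],(400,400)))
cv2.imwrite('pics/held.png',np.hstack(ims))
E
```

```text
62.199999999999996 [ 0.07824004  0.68024974  0.74480853  1.55311597 -0.49729268  1.10556901
  0.45377   ]
[-0.54166648  0.50373949  0.57115726  1.78499716 -0.32696961  0.94841821
 -0.17246545]
12.9083
False
[ 0.55506909 -0.34815884  0.03065033]
15.55 0.008725490533713938 38.64519774913788
17.8083 0.009181484258452624 [ 0.15187423 -1.56606423  0.46819053]
```

View pics/held.png

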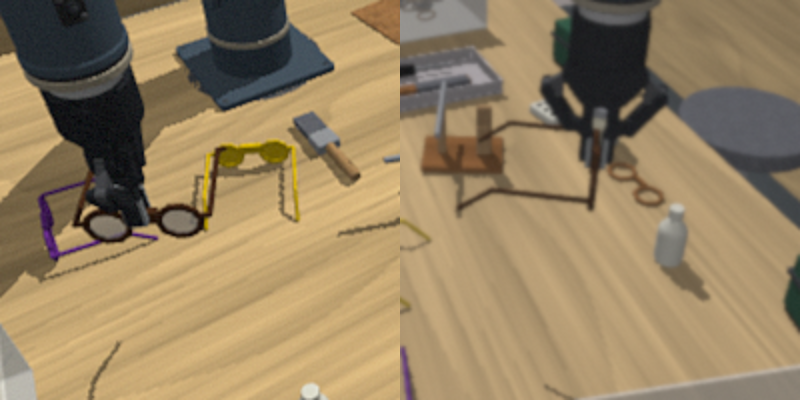

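The picture shows the dark glasses held at the bridge, temples back and level by eye. I check their pitch from depth and carry them above the stand.

```bash
cat > pose.py <<'E'
from h import *
def gl(C,ref,yaw,z0,dz=.045):
    e=np.array([np.cos(yaw),np.sin(yaw)]);M=np.c_[e,[-e[1],e[0]]]
    W=pts(C); m=(W[...,2]>z0-dz)&(W[...,2]<z0+.02)&(C['color'].astype(int).sum(-1)<300)
    G=W[m]; r=(G[:,:2]-ref)@M
    for s in(-1,1):
        k=(r[:,0]<-.02)&(r[:,0]>-.095)&(abs(s*r[:,1]-.067)<.012)
        if k.sum()<8: print('  few',s,k.sum()); continue
        p=np.polyfit(r[k,0],G[k,2]-z0,1);q=np.polyfit(r[k,0],r[k,1],1)
        print('  temple',s,k.sum(),'z slope,z0',p.round(4),'y slope,y0',q.round(4))
E
python3 - <<'E'
from pose import *
import pickle
for n in['scene','side']: print(n); gl(pickle.load(open(n+'2.pkl','rb')),np.array([.555,-.348]),np.radians(-27.8),.2555)
y=np.radians(70.6)
arm.reach((.565,.05,.20),down(y)); o=arm.observe(); print(o['t'],o['ee_pos'],o['grip_width'])
for n in['scene','side']:
    C=arm.capture(n); print(n); gl(C,np.array([.565,.05]),np.radians(-19.4),.2055)
E
```

```text
scene
  temple -1 56 z slope,z0 [ 0.0004 -0.0052] y slope,y0 [-0.001  -0.0649]
  temple 1 60 z slope,z0 [-0.002  -0.0056] y slope,y0 [-0.0045  0.0689]
side
  temple -1 107 z slope,z0 [-0.0052 -0.0068] y slope,y0 [-0.0068 -0.0682]
  temple 1 58 z slope,z0 [-0.0081 -0.0074] y slope,y0 [0.0119 0.067 ]
19.4 [0.56539971 0.04843278 0.20032815] 0.008961211976604403
scene
  temple -1 31 z slope,z0 [ 0.011  -0.0034] y slope,y0 [-0.0071 -0.068 ]
  temple 1 33 z slope,z0 [ 0.0058 -0.0038] y slope,y0 [0.0035 0.0658]
side
  temple -1 51 z slope,z0 [-0.0045 -0.0065] y slope,y0 [-0.0225 -0.0705]
  temple 1 46 z slope,z0 [ 0.0216 -0.0052] y slope,y0 [-0.0127  0.0632]
```

Level and centred. Lower, release, retreat.

```bash
python3 - <<'E'
from pose import *
p=(.565,.050)
arm.move_l((*p,.125),rate=.1); arm.wait(.3); print(arm.observe()['ee_pos'],arm.observe()['force'])
print(arm.move_l((*p,.1015),rate=.02,until_force=3)); o=arm.observe(); print(o['t'],o['ee_pos'],o['force'])
arm.gripper_to(.03); arm.wait(.3)
arm.move_l((*p,.16),rate=.06); arm.move_l((*p,.25),rate=.15); arm.reach((.50,.25,.28),down(np.radians(70.6))); print(arm.observe()['t'])
ims=[]
for n in['scene','side']:
    C=arm.capture(n); print(n); gl(C,np.array([.565,.05]),np.radians(-19.4),.108,.03); im=C['color'][...,::-1]
    ims.append(cv2.resize(im[110:240,240:370] if n=='scene' else im[120:230,200:310],(400,400)))
cv2.imwrite('pics/placed.png',np.hstack(ims))
E
```

```text
[0.56515967 0.05009417 0.1253748 ] [ 0.41955458 -0.41232158 -0.03651728]
True
21.6667 [0.56488561 0.05000912 0.1038346 ] [-0.12852938 -0.76851256  5.53352311]
25.0
scene
  temple -1 40 z slope,z0 [ 0.0449 -0.0028] y slope,y0 [-0.0034 -0.0666]
  temple 1 42 z slope,z0 [ 0.0483 -0.003 ] y slope,y0 [-0.0045  0.067 ]
side
  temple -1 49 z slope,z0 [ 0.0331 -0.004 ] y slope,y0 [-0.0246 -0.0699]
  temple 1 46 z slope,z0 [ 0.033  -0.0032] y slope,y0 [-0.01    0.0652]
```

View pics/placed.png

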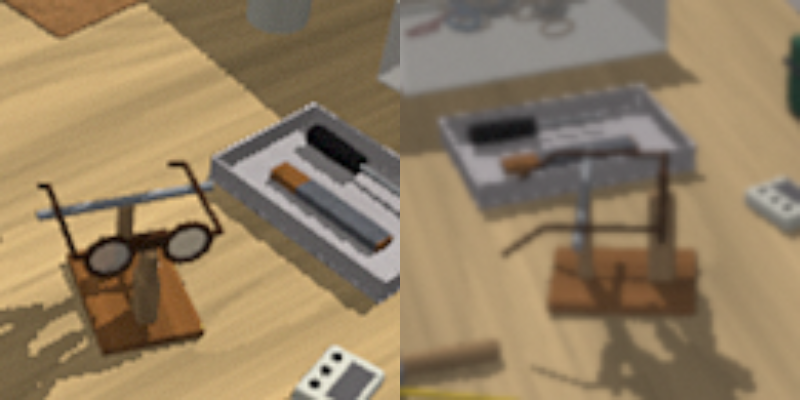

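The picture shows the glasses seated: bridge on the nose (150,245), both temples on the crossbar, tilted about 0.04 rad and centred within about 2 mm. The stick is flat in the tray and the gripper is clear, so I hand in.

```bash
python3 -c "
from rig import arm
arm.wait(.3); print(arm.close_job())"
```

```text
the job is handed in; nothing more can be done
None
```

The stick lies flat in the tray and the glasses rest upright on the stand, with the bridge on the nose and both temples on the crossbar; the job is handed in at about 25 s, but no verdict was returned.

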